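# Release the brass blank from the lever-gated feeder

### The arm

A 6-joint arm with a two-finger parallel gripper is mounted at the origin on the work surface. World frame = base frame: x ahead of the robot, y to its left, z up, the work surface at z = 0. Lengths are in m, angles in rad, forces in N, time in s.
With the tool pointing down it reaches from about 0.3 to 0.95 m from the base axis. Payload 3.1 kg.
Tool frame: the origin (TCP) lies where the fingers leave the gripper's body, on its centre line; the fingertips stand 73 mm ahead of it and the grasp point (between the pads) lies 54 mm ahead of it; z points along the fingers, y is the line along which they close (so a half turn about z gives the same grasp; the last joint's range is limited). The gripper opens to 85 mm and grips with 20 to 120 N. Pads are 22 mm wide; open, the fingers measure 114 mm over their backs; the gripper's body (76 mm by 85 mm) begins 54 mm behind the grasp point. The pads swing forward as they close: fully open they stand 13 mm farther back than shut.
Start: joints at [-1.2, 0.308, 1.634, -0, 1.2, -0.07], TCP at [0.267, -0.565, 0.304] pointing down, gripper open.
Joint ranges: [-3.06, 3.06], [-0.79, 1.96], [0.05, 2.63], [-1.19, 4.34], [0.05, 2.64], [-2.94, 2.94]. Speed limits (rad/s): [2.79, 2.79, 3.14, 3.14, 3.14, 3.14].

### API

Orientations are given as a rotation vector (axis times angle).
In Python, from station import status, cams, arm gives the robot as it stands.
- The arm moves only by the shell command python3 -m pendant 'ROWS' [FORCE]. ROWS is JSON, a list of rows, each an object with "offset": the shift along the tool's x, y, z in units of 0.3 m (1.0 is 0.3 m), a list of three; "dr": the turn, a rotation vector about the tool's x, y, z in units of 45 degrees (1.0 is 45 degrees), a list of three; "gripper": the gripper command: -1 is shut, 1 is fully open, values between are in proportion. A call has 1 to 5 rows; each row shifts and turns the commanded pose from where the row before left it, along the tool's axes as they then stand; what a row does not reach is not made up. A row lasts 1/12 s, in which the tool goes at most 41.7 mm and 7.16 degrees, less where a joint would pass 70% of its speed; a pose out of reach is approached as far as the arm can. A call with a number of a shift or a turn outside -1 to 1 is refused whole. A call with a gripper value outside its range is refused whole. The fingers move at their own pace and stop on an object; FORCE is the grip in N (left out, the last holds). Time passes only in rows, so rows that do not move let the fingers close. It gives the time, the measured TCP pose, the force, the opening and the grip force at its end, in the units of the state.
- status.read_state(): the state, without advancing time (a new reading comes with each control period).
- cams.read_camera(name): name is "scene" or "side" or "wrist"; returns a dict with "frame" (384x512x3 uint8, red, green, blue), "K" (3x3 intrinsics, pixels), "view" (4x4, takes a point from world to camera coordinates); the wrist camera has in their place "T_tool_cam" (4x4, takes a point from camera to tool coordinates, whose origin is the TCP and whose axes are the flange's). Camera axes: x right, y up, looking along -z (the intrinsics and any distortion apply to the point x, -y, -z); pixel columns grow to the right and rows downward; lengths in m; the calibration is good to about 2 mm. A picture is of the moment at which its call begins: read the wrist's pose just before it. There is no depth.
- arm.sign_off(): hands the job in; it is judged then, once.
The state is a dict: "time": time; "joint_pos": joint angles; "dq": joint speeds; "joint_torque": joint torques, N m; "tcp_pos": TCP position; "ee_rot": TCP orientation; "force": force on the tool from outside, world axes, zero at the start; "moment": the same for the moment, N m; "opening": opening from 0.0 (shut) to 1.0 (fully open); "grip_force": force on a finger pad.
Only numpy, scipy, OpenCV 4.12 (cv2) and the standard library are available. Lean on these libraries where they do the work, as an engineer would, in place of code of your own. Each camera call takes 0.05 s, during which the arm holds its last target. There are 200 camera calls.

### The job

Let the brass blank out of the two-lane feeder: with your fingertips press down the red pad on the long end of the lever beside the brass blank's lane, so that the heavy flap rises and the blank rolls out to the end stop. Then let the lever come back up gently under your fingers so that the flap shuts without slamming, and move clear. Leave the steel blank shut in its lane, touch neither blank and lift the flap only by its lever, and leave everything else on the bench where it stands.

Things in the scene. Friction and masses are not known exactly. Their poses are not given: they have to be found in the camera images.
- feeder: fixed white metal two-lane blank feeder, 410 long, 240 wide, 165 mm high. Origin on the bench under the flap hinges, midway between the lanes; x along the way the blanks roll, away from the levers' long ends; y to the left lane (lane centres at y = +-37 mm). Chutes slope down 12 degrees towards +x, each closed by a hinged flap, to an end stop at x = 197 mm. The hopper walls (x = -99 to 0 mm) reach z = 158 mm
- brass_blank_center (a point): centre of the brass (yellow) blank, a cylinder 28 mm in diameter and 60 mm long, 0.3 kg, lying across one of the lanes behind the flap, at about x = 36, z = 76 mm in the feeder's frame; rolled out, it rests against the end stop at about x = 183 mm
- steel_blank_center (a point): centre of the steel (grey) blank, same size, behind the flap of the other lane
- pivot_left (a point): pivot pin (fixed, along the feeder's y) of the left (+y) lane's lever, a 14 mm wide aluminium bar on the outer side of that lane; its long end runs 200 mm towards the feeder's -x, rising 14 degrees at rest, and its 85 mm short end lies under the flap's overhanging ear. The pin is 98 mm above the bench and 92 mm aside of the feeder's middle
- pad_left (a point): centre of the top face of the red press pad (46 by 36 mm) on the long end of the left (+y) lane's lever, 200 mm from the pivot pin; at rest it stands 157 mm above the bench, at x = -228 mm in the feeder's frame; it moves with the lever, and sinks about 83 mm for 0.42 rad
- lever_left (a joint): angle of the left lever: 0 at rest with the long end up, grows as the long end is pressed down, stop at 0.45 rad; it takes some 2 to 6 N at the pad and the flap's weight brings it back up when the pad is let go
- flap_left (a joint): angle of the heavy (1.8 kg) steel flap of the left lane: 0 shut, about 0.42 rad with the lever nearly at its stop; the blank rolls out once it passes about 0.28 rad (lever about 0.32). It rests on the lever's toe, and falls shut hard if the pad is let go at once
- pivot_right (a point): pivot pin (fixed, along the feeder's y) of the right (-y) lane's lever, a 14 mm wide aluminium bar on the outer side of that lane; its long end runs 200 mm towards the feeder's -x, rising 14 degrees at rest, and its 85 mm short end lies under the flap's overhanging ear. The pin is 98 mm above the bench and 92 mm aside of the feeder's middle
- pad_right (a point): centre of the top face of the red press pad (46 by 36 mm) on the long end of the right (-y) lane's lever, 200 mm from the pivot pin; at rest it stands 157 mm above the bench, at x = -228 mm in the feeder's frame; it moves with the lever, and sinks about 83 mm for 0.42 rad
- lever_right (a joint): angle of the right lever: 0 at rest with the long end up, grows as the long end is pressed down, stop at 0.45 rad; it takes some 2 to 6 N at the pad and the flap's weight brings it back up when the pad is let go
- flap_right (a joint): angle of the heavy (1.8 kg) steel flap of the right lane: 0 shut, about 0.42 rad with the lever nearly at its stop; the blank rolls out once it passes about 0.28 rad (lever about 0.32). It rests on the lever's toe, and falls shut hard if the pad is let go at once
- brass_blank: the brass blank as a body (its origin turns as it rolls; use the centre point)
- steel_blank: the steel blank as a body (its origin turns as it rolls; use the centre point)
- grease_jar: white plastic jar with yellow cap, 42 mm wide, 52 mm tall, standing on the feeder's base plate between the two levers (leave alone); origin at the centre of its underside
- bushing: copper bushing, 32 mm across, 34 mm tall, standing on the feeder's base plate between the two levers (leave alone); origin at the centre of its underside
- mug: blue mug, 80 mm wide, 95 mm tall, on the bench (leave alone); origin at the centre of its underside
- oil_bottle: green bottle with red cap, 60 mm wide, 150 mm tall, on the bench (leave alone); origin at the centre of its underside
- wrench: steel wrench, 180 mm long, lying on the bench (leave alone); origin under its middle
- brush: brush, 200 mm long, lying on the bench (leave alone); origin under its middle
- chuck_key: steel T-handled chuck key, 90 mm long, 80 mm T bar, lying on the bench (leave alone); origin under its middle
There are look-alikes about, which are no part of the job. What is shaped like the brass_blank but blue is not meant.

How it is judged:
By the outcome, as a careful person would: the job done as asked, in the order asked, and still so for the second after the job is handed in, with the robot touching nothing.
It also fails if it takes over 40 s, if anything falls off the work surface, if the arm or the gripper's body presses on something with over 40 N, if the wrist force passes 120 N, or if a joint passes its speed limit or range.

## Working session

There is one attempt and no reset: what is moved stays moved. The work goes in short steps, Python scripts to look and compute and a shell command to move; the robot and the scene stay as the last step left them, time stands still between calls to the robot, and variables do not carry over. Pictures are saved under pics/ and viewed, at most 10 in all, crops included, and the job is handed in when it is done.

```bash
mkdir -p pics; python3 - <<'E'
from station import status,cams
import cv2,numpy as np
s=status.read_state();print(s)
for n in("scene","side"):
    c=cams.read_camera(n);print(n,c["K"],c["view"],[k for k in c]);cv2.imwrite(f"pics/{n}0.png",c["frame"][:,:,::-1]);np.savez(f"{n}0.npz",**{k:c[k] for k in("frame","K","view")})
E
```

```text
{'time': 0.0, 'joint_pos': array([-1.19966688e+00,  3.08958905e-01,  1.63521597e+00,  1.27730590e-06,
        1.19971271e+00, -6.96738277e-02]), 'dq': array([ 0.00058528, -0.0008833 ,  0.00053775, -0.0002314 ,  0.00017749,
        0.00023689]), 'joint_torque': array([-8.20356727e-04, -4.15252483e+01, -2.76661634e+01, -8.97746645e-05,
        1.02603147e-02,  7.82777619e-06]), 'tcp_pos': array([ 0.26641279, -0.56463363,  0.30266159]), 'ee_rot': array([-3.06338257e+00, -6.86323108e-01,  5.39060660e-04]), 'force': array([-0.38902063,  0.00312403, -0.66959286]), 'moment': array([ 0.05565253, -0.05161072, -0.01308093]), 'grip_force': 0.0, 'opening': 1.0031397120076024}
scene [[350.09781802   0.         254.99266034]
 [  0.         350.09781802 187.33676322]
 [  0.           0.           1.        ]] [[ 2.25372821e-01  9.74271911e-01 -1.15513545e-03 -1.18013262e-01]
 [-7.49478043e-01  1.74129815e-01  6.38718617e-01  3.57252635e-01]
 [ 6.22486751e-01 -1.43084068e-01  7.69439533e-01 -1.54398126e+00]
 [ 0.00000000e+00  0.00000000e+00  0.00000000e+00  1.00000000e+00]] ['frame', 'K', 'view']
side [[347.03185833   0.         254.41869642]
 [  0.         347.03185833 198.98986866]
 [  0.           0.           1.        ]] [[-0.89245927 -0.45099775  0.01083847  0.51570303]
 [ 0.3550297  -0.68732386  0.6336717  -0.27922222]
 [-0.27833498  0.56937417  0.77352615 -0.9439582 ]
 [ 0.          0.          0.          1.        ]] ['frame', 'K', 'view']
```

View pics/scene0.png

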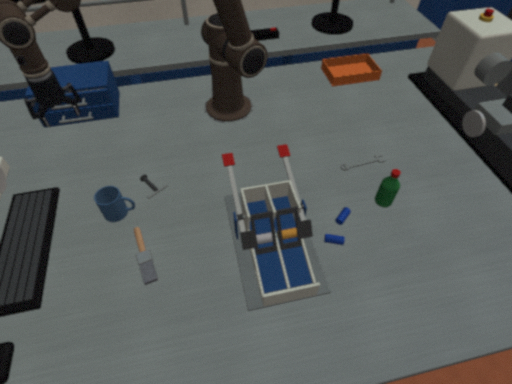

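View pics/side0.png

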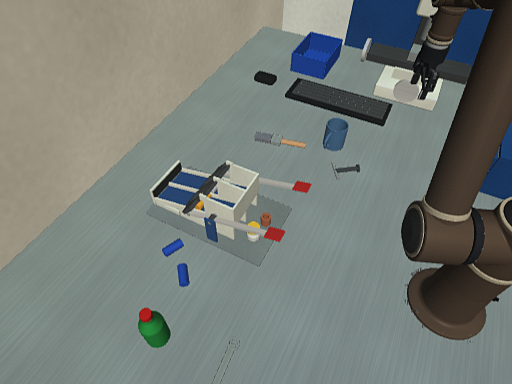

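The scene view shows the red pads at about (228,159) and (284,151). The brass blank is at (289,232), in the image-right lane, so the pad at (284,151) is the one to press. In the side view that pad is at (275,235) and the other one at (302,187).

```bash
cat > h.py <<'E'
import numpy as np,cv2
from scipy.spatial.transform import Rotation as R
def load(n):
    d=np.load(n);return d["frame"],d["K"],d["view"]
def ray(K,V,u,v):
    r=V[:3,:3].T@np.array([(u-K[0,2])/K[0,0],-(v-K[1,2])/K[1,1],-1]);return -V[:3,:3].T@V[:3,3],r/np.linalg.norm(r)
def onz(K,V,u,v,z):
    o,r=ray(K,V,u,v);return o+r*(z-o[2])/r[2]
def tri(a,b):
    A=np.zeros((3,3));B=np.zeros(3)
    for o,r in(a,b):
        P=np.eye(3)-np.outer(r,r);A+=P;B+=P@o
    return np.linalg.solve(A,B)
def blobs(f,lo,hi,mn=15):
    h=cv2.cvtColor(f,cv2.COLOR_RGB2HSV);m=cv2.inRange(h,lo,hi)
    n,_,s,c=cv2.connectedComponentsWithStats(m);return [(c[i].round(1),s[i][4]) for i in range(1,n) if s[i][4]>mn]
E
python3 - <<'E'
from h import *
S=load("scene0.npz");D=load("side0.npz")
for n,X in(("sc",S),("sd",D)):
    f,K,V=X
    print(n)
    for c,a in blobs(f,(0,170,90),(6,255,255))+blobs(f,(174,170,90),(180,255,255)): print(c,a,onz(K,V,*c,.157).round(4))
    print("yel")
    for c,a in blobs(f,(12,140,90),(28,255,255)): print(c,a,onz(K,V,*c,.08).round(4))
E
```

```text
sc
[283.1 150.3] 87 [0.4737 0.106  0.157 ]
[227.8 159.1] 98 [ 0.4722 -0.0771  0.157 ]
[395.7 172.2] 31 [0.6452 0.4181 0.157 ]
yel
[486.4  17.1] 51 [-0.3483  1.5003  0.08  ]
[289.  232.8] 116 [0.7361 0.0538 0.08  ]
sd
[301.5 186.4] 133 [ 0.4657 -0.0734  0.157 ]
[274.1 233.8] 186 [0.4676 0.1099 0.157 ]
[145.  314.5] 138 [0.6294 0.4286 0.157 ]
yel
[199.3 205.2] 50 [0.7287 0.0711 0.08  ]
[254.1 224.1] 44 [0.5508 0.0575 0.08  ]
```

```bash
python3 -m pendant '[{"offset":[0,0,-0.03],"dr":[0,0,0.14],"gripper":-1},{"offset":[0,0,-0.03],"dr":[0,0,0.14],"gripper":-1},{"offset":[0,0,0],"dr":[0,0,0.14],"gripper":-1},{"offset":[0,0,0],"dr":[0,0,0.14],"gripper":-1},{"offset":[0,0,0],"dr":[0,0,0],"gripper":-1}]' 40
```

```text
time: 0.52
tcp_pos: [0.2666, -0.565, 0.3215]
ee_rot: [-3.141, 0.001, 0.0]
force: [-0.3, 0.1, -1.1]
opening: 0.297
grip_force: 0.0
```

```bash
for i in 1; do python3 -m pendant '[{"offset":[0.034,-0.112,0],"dr":[0,0,0],"gripper":-1},{"offset":[0.034,-0.112,0],"dr":[0,0,0],"gripper":-1},{"offset":[0.034,-0.112,0],"dr":[0,0,0],"gripper":-1},{"offset":[0.034,-0.112,0],"dr":[0,0,0],"gripper":-1},{"offset":[0.034,-0.112,0],"dr":[0,0,0],"gripper":-1}]'; done
python3 -m pendant '[{"offset":[0.034,-0.112,0],"dr":[0,0,0],"gripper":-1},{"offset":[0.034,-0.112,0],"dr":[0,0,0],"gripper":-1},{"offset":[0.034,-0.112,0],"dr":[0,0,0],"gripper":-1},{"offset":[0.034,-0.112,0],"dr":[0,0,0],"gripper":-1},{"offset":[0.034,-0.112,0],"dr":[0,0,0],"gripper":-1}]'
python3 -m pendant '[{"offset":[0.034,-0.112,0],"dr":[0,0,0],"gripper":-1},{"offset":[0.034,-0.112,0],"dr":[0,0,0],"gripper":-1},{"offset":[0.034,-0.112,0],"dr":[0,0,0],"gripper":-1},{"offset":[0.034,-0.112,0],"dr":[0,0,0],"gripper":-1},{"offset":[0.034,-0.112,0],"dr":[0,0,0],"gripper":-1}]'
```

```text
time: 0.93
tcp_pos: [0.3174, -0.3954, 0.3212]
ee_rot: [-3.141, -0.005, 0.001]
force: [-0.5, 0.9, 0.0]
opening: 0.0
grip_force: 0.0
time: 1.35
tcp_pos: [0.3682, -0.2274, 0.3215]
ee_rot: [-3.141, -0.006, 0.0]
force: [0.7, -0.1, 0.4]
opening: 0.005
grip_force: 0.0
time: 1.77
tcp_pos: [0.419, -0.0594, 0.3217]
ee_rot: [-3.142, -0.006, 0.0]
force: [-0.2, 0.0, -0.4]
opening: 0.0
grip_force: 0.0
```

```bash
python3 -m pendant '[{"offset":[0.034,-0.112,0],"dr":[0,0,0],"gripper":-1},{"offset":[0.034,-0.112,0],"dr":[0,0,0],"gripper":-1},{"offset":[0.034,-0.112,0],"dr":[0,0,0],"gripper":-1},{"offset":[0.034,-0.112,0],"dr":[0,0,0],"gripper":-1},{"offset":[0.034,-0.112,0],"dr":[0,0,0],"gripper":-1}]'
python3 -m pendant '[{"offset":[0,0,0.06],"dr":[0,0,0],"gripper":-1},{"offset":[0,0,0.06],"dr":[0,0,0],"gripper":-1},{"offset":[0,0,0.06],"dr":[0,0,0],"gripper":-1},{"offset":[0,0,0.04],"dr":[0,0,0],"gripper":-1},{"offset":[0,0,0],"dr":[0,0,0],"gripper":-1}]'
python3 - <<'E'
from station import status,cams
from h import *
print(status.read_state()["tcp_pos"])
ims=[]
for n in("wrist","side"):
    c=cams.read_camera(n);f=c["frame"]
    if n=="side": f=cv2.resize(f[120:280,170:380],None,fx=2.4,fy=2.4)
    else: print(c["T_tool_cam"],c["K"]);np.savez("w1.npz",**{k:c[k] for k in c})
    ims.append(cv2.resize(f,(400,300)))
cv2.imwrite("pics/a1.png",np.hstack(ims)[:,:,::-1])
E
```

```text
time: 2.18
tcp_pos: [0.4698, 0.1087, 0.3215]
ee_rot: [3.141, 0.007, -0.001]
force: [1.1, -0.7, 0.8]
opening: 0.001
grip_force: 0.0
time: 2.6
tcp_pos: [0.4675, 0.1068, 0.2525]
ee_rot: [3.141, 0.006, -0.011]
force: [-1.1, 0.1, -0.9]
opening: -0.0
grip_force: 0.0
[0.46751212 0.10681373 0.25245632]
[[-4.26946399e-04  9.64593385e-01  2.63741198e-01  6.76814139e-02]
 [ 9.99999283e-01  1.16867287e-04  1.19138263e-03 -8.44225642e-04]
 [ 1.11837708e-03  2.63741517e-01 -9.64592744e-01 -7.05149900e-02]
 [ 0.00000000e+00  0.00000000e+00  0.00000000e+00  1.00000000e+00]] [[342.24383013   0.         258.27777384]
 [  0.         342.24383013 193.78986259]
 [  0.           0.           1.        ]]
```

View pics/a1.png

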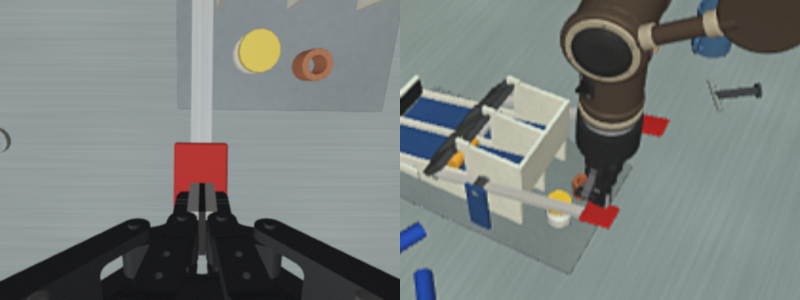

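The wrist view has the closed fingertips over the near part of the red pad, centred sideways (pad columns 175–228, far edge at row 143 in the half-size view). I'll check the fore-aft position with numbers.

```bash
python3 - <<'E'
from h import *
d=np.load("w1.npz");f,K,T=d["frame"],d["K"],d["T_tool_cam"]
tp=np.array([.4675,.1068,.2525]);Rw=R.from_rotvec([3.141,.006,-.011]).as_matrix()
M=np.eye(4);M[:3,:3]=Rw;M[:3,3]=tp;V=np.linalg.inv(M@T)
m=cv2.inRange(cv2.cvtColor(f,cv2.COLOR_RGB2HSV),(0,150,60),(6,255,255))|cv2.inRange(cv2.cvtColor(f,cv2.COLOR_RGB2HSV),(170,150,60),(180,255,255))
ys,xs=np.nonzero(m);print(xs.min(),xs.max(),ys.min(),ys.max())
t=ys.min()+4
r=xs[ys==t]
for u,v in((r.min(),ys.min()),(r.max(),ys.min())):print(onz(K,V,u,v,.152),onz(K,V,u,v,.157))
print("tip",tp+Rw@[0,0,.073])
E
```

```text
223 290 183 262
[0.49344224 0.12548346 0.152     ] [0.49468031 0.12496921 0.157     ]
[0.49356165 0.09162248 0.152     ] [0.49479621 0.092101   0.157     ]
tip [0.46698879 0.10675758 0.1795018 ]
```

```bash
python3 -m pendant '[{"offset":[0.01,-0.005,0.015],"dr":[0,0,0],"gripper":-1},{"offset":[0,0,0.015],"dr":[0,0,0],"gripper":-1},{"offset":[0,0,0.015],"dr":[0,0,0],"gripper":-1},{"offset":[0,0,0.012],"dr":[0,0,0],"gripper":-1},{"offset":[0,0,0.01],"dr":[0,0,0],"gripper":-1}]'
python3 -m pendant '[{"offset":[0,0,0.01],"dr":[0,0,0],"gripper":-1},{"offset":[-0.002,0,0.01],"dr":[0,0,0],"gripper":-1},{"offset":[-0.002,0,0.01],"dr":[0,0,0],"gripper":-1},{"offset":[-0.002,0,0.01],"dr":[0,0,0],"gripper":-1},{"offset":[-0.002,0,0.01],"dr":[0,0,0],"gripper":-1}]'
```

```text
time: 3.12
tcp_pos: [0.4729, 0.1084, 0.2355]
ee_rot: [3.142, 0.002, -0.0]
force: [0.5, -0.6, 0.6]
opening: -0.001
grip_force: 0.0
time: 3.53
tcp_pos: [0.4703, 0.1084, 0.2209]
ee_rot: [3.142, 0.002, -0.001]
force: [-2.0, 0.7, 4.9]
opening: -0.0
grip_force: 1.9
```

```bash
python3 -m pendant '[{"offset":[-0.003,0,0.015],"dr":[0,0,0],"gripper":-1},{"offset":[-0.003,0,0.015],"dr":[0,0,0],"gripper":-1},{"offset":[-0.003,0,0.015],"dr":[0,0,0],"gripper":-1},{"offset":[-0.003,0,0.015],"dr":[0,0,0],"gripper":-1},{"offset":[-0.002,0,0.015],"dr":[0,0,0],"gripper":-1}]'
python3 -m pendant '[{"offset":[-0.002,0,0.015],"dr":[0,0,0],"gripper":-1},{"offset":[-0.002,0,0.015],"dr":[0,0,0],"gripper":-1},{"offset":[0,0,0.015],"dr":[0,0,0],"gripper":-1},{"offset":[0,0,0.015],"dr":[0,0,0],"gripper":-1},{"offset":[0,0,0.015],"dr":[0,0,0],"gripper":-1}]'
```

```text
time: 3.95
tcp_pos: [0.4662, 0.1085, 0.1978]
ee_rot: [-3.141, -0.001, 0.0]
force: [-2.4, 0.6, 4.8]
opening: 0.004
grip_force: 2.3
time: 4.37
tcp_pos: [0.4645, 0.1085, 0.1752]
ee_rot: [-3.142, -0.001, 0.003]
force: [-3.4, 0.6, 6.2]
opening: -0.0
grip_force: 3.1
```

```bash
python3 -m pendant '[{"offset":[0.002,0,0.016],"dr":[0,0,0],"gripper":-1},{"offset":[0.002,0,0.016],"dr":[0,0,0],"gripper":-1},{"offset":[0.002,0,0.016],"dr":[0,0,0],"gripper":-1},{"offset":[0.002,0,0.016],"dr":[0,0,0],"gripper":-1},{"offset":[0.002,0,0.014],"dr":[0,0,0],"gripper":-1}]'
python3 -m pendant '[{"offset":[0,0,0],"dr":[0,0,0],"gripper":-1},{"offset":[0,0,0],"dr":[0,0,0],"gripper":-1},{"offset":[0,0,0],"dr":[0,0,0],"gripper":-1},{"offset":[0,0,0],"dr":[0,0,0],"gripper":-1},{"offset":[0,0,0],"dr":[0,0,0],"gripper":-1}]'
python3 - <<'E'
from station import cams
from h import *
ims=[]
for n,(a,b,x,y) in(("scene",(130,310,190,430)),("side",(120,300,120,360))):
    f=cams.read_camera(n)["frame"]
    print([(c,k,) for c,k in blobs(f,(12,140,90),(28,255,255))])
    ims.append(cv2.resize(f[a:b,x:y],(400,300)))
cv2.imwrite("pics/a2.png",np.hstack(ims)[:,:,::-1])
E
```

```text
time: 4.78
tcp_pos: [0.4658, 0.1084, 0.1511]
ee_rot: [3.141, 0.001, -0.01]
force: [-6.9, 0.8, 8.3]
opening: 0.0
grip_force: 4.1
time: 5.2
tcp_pos: [0.4684, 0.1083, 0.1524]
ee_rot: [3.141, 0.002, 0.001]
force: [-0.9, -0.3, 1.2]
opening: 0.002
grip_force: 1.0
[(array([486.1,  17.2]), np.int32(52)), (array([300.9, 282.2]), np.int32(90))]
[(array([164.3, 189.4]), np.int32(156)), (array([253. , 227.6]), np.int32(134))]
```

View pics/a2.png

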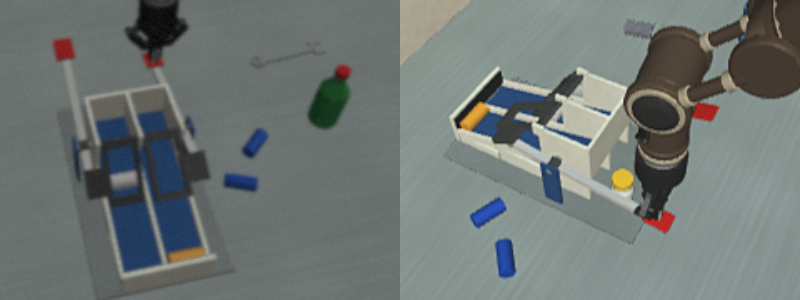

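The brass blank has rolled to the end stop: orange bar at about (185,255) in the left half and (475,117) in the right half. The steel blank is still in its lane at (122,180). Next I raise the lever slowly.

```bash

python3 -m pendant '[{"offset":[-0.001,0,-0.01],"dr":[0,0,0],"gripper":-1},{"offset":[-0.001,0,-0.01],"dr":[0,0,0],"gripper":-1},{"offset":[-0.001,0,-0.01],"dr":[0,0,0],"gripper":-1},{"offset":[-0.001,0,-0.01],"dr":[0,0,0],"gripper":-1},{"offset":[-0.001,0,-0.01],"dr":[0,0,0],"gripper":-1}]'
python3 -m pendant '[{"offset":[0,0,-0.01],"dr":[0,0,0],"gripper":-1},{"offset":[0,0,-0.01],"dr":[0,0,0],"gripper":-1},{"offset":[0,0,-0.01],"dr":[0,0,0],"gripper":-1},{"offset":[0,0,-0.01],"dr":[0,0,0],"gripper":-1},{"offset":[0,0,-0.01],"dr":[0,0,0],"gripper":-1}]'
python3 -m pendant '[{"offset":[0.001,0,-0.01],"dr":[0,0,0],"gripper":-1},{"offset":[0.001,0,-0.01],"dr":[0,0,0],"gripper":-1},{"offset":[0.001,0,-0.01],"dr":[0,0,0],"gripper":-1},{"offset":[0.001,0,-0.01],"dr":[0,0,0],"gripper":-1},{"offset":[0.001,0,-0.01],"dr":[0,0,0],"gripper":-1}]'
```

```text
time: 5.72
tcp_pos: [0.4674, 0.1084, 0.1682]
ee_rot: [-3.142, -0.002, -0.003]
force: [0.6, -0.5, 0.5]
opening: 0.001
grip_force: 0.7
time: 6.13
tcp_pos: [0.4669, 0.1085, 0.1828]
ee_rot: [-3.141, -0.001, -0.001]
force: [0.1, -0.3, 0.5]
opening: 0.001
grip_force: 0.5
time: 6.55
tcp_pos: [0.4682, 0.1085, 0.1976]
ee_rot: [-3.142, -0.002, 0.0]
force: [0.9, 0.3, 1.3]
opening: 0.001
grip_force: 0.4
```

```bash

python3 -m pendant '[{"offset":[0.001,0,-0.007],"dr":[0,0,0],"gripper":-1},{"offset":[0.001,0,-0.007],"dr":[0,0,0],"gripper":-1},{"offset":[0.001,0,-0.007],"dr":[0,0,0],"gripper":-1},{"offset":[0.001,0,-0.007],"dr":[0,0,0],"gripper":-1},{"offset":[0.001,0,-0.007],"dr":[0,0,0],"gripper":-1}]'
python3 -m pendant '[{"offset":[0.001,0,-0.005],"dr":[0,0,0],"gripper":-1},{"offset":[0.001,0,-0.005],"dr":[0,0,0],"gripper":-1},{"offset":[0.001,0,-0.005],"dr":[0,0,0],"gripper":-1},{"offset":[0.001,0,-0.005],"dr":[0,0,0],"gripper":-1},{"offset":[0.001,0,-0.005],"dr":[0,0,0],"gripper":-1}]'
python3 -m pendant '[{"offset":[0.001,0,-0.004],"dr":[0,0,0],"gripper":-1},{"offset":[0.001,0,-0.004],"dr":[0,0,0],"gripper":-1},{"offset":[0.001,0,-0.004],"dr":[0,0,0],"gripper":-1},{"offset":[0.001,0,-0.004],"dr":[0,0,0],"gripper":-1},{"offset":[0.001,0,-0.004],"dr":[0,0,0],"gripper":-1}]'
```

```text
time: 6.97
tcp_pos: [0.4697, 0.1084, 0.208]
ee_rot: [3.142, 0.001, -0.0]
force: [1.0, -0.1, 0.2]
opening: -0.001
grip_force: 0.4
time: 7.38
tcp_pos: [0.4712, 0.1084, 0.2155]
ee_rot: [3.142, 0.002, -0.0]
force: [1.0, 1.1, 1.9]
opening: 0.0
grip_force: 0.4
time: 7.8
tcp_pos: [0.4727, 0.1084, 0.2215]
ee_rot: [3.142, 0.002, -0.0]
force: [0.6, 0.6, 1.4]
opening: -0.0
grip_force: 0.4
```

```bash

python3 -m pendant '[{"offset":[0,0,-0.004],"dr":[0,0,0],"gripper":-1},{"offset":[0,0,-0.004],"dr":[0,0,0],"gripper":-1},{"offset":[0,0,-0.004],"dr":[0,0,0],"gripper":-1},{"offset":[0,0,-0.004],"dr":[0,0,0],"gripper":-1},{"offset":[0,0,-0.004],"dr":[0,0,0],"gripper":-1}]'
python3 -m pendant '[{"offset":[0,0,-0.004],"dr":[0,0,0],"gripper":-1},{"offset":[0,0,-0.004],"dr":[0,0,0],"gripper":-1},{"offset":[0,0,-0.004],"dr":[0,0,0],"gripper":-1},{"offset":[0,0,-0.004],"dr":[0,0,0],"gripper":-1},{"offset":[0,0,-0.004],"dr":[0,0,0],"gripper":-1}]'
python3 -m pendant '[{"offset":[0,0,-0.01],"dr":[0,0,0],"gripper":-1},{"offset":[0,0,-0.02],"dr":[0,0,0],"gripper":-1},{"offset":[0,0,-0.05],"dr":[0,0,0],"gripper":-1},{"offset":[0,0,-0.08],"dr":[0,0,0],"gripper":-1},{"offset":[0,0,-0.08],"dr":[0,0,0],"gripper":-1}]'
python3 -m pendant '[{"offset":[-0.1,0,0],"dr":[0,0,0],"gripper":-1},{"offset":[-0.1,0,0],"dr":[0,0,0],"gripper":-1},{"offset":[0,0,0],"dr":[0,0,0],"gripper":-1},{"offset":[0,0,0],"dr":[0,0,0],"gripper":-1},{"offset":[0,0,0],"dr":[0,0,0],"gripper":-1}]'
python3 - <<'E'
from station import cams
from h import *
ims=[]
for n,(a,b,x,y) in(("scene",(130,310,190,430)),("side",(120,300,120,360))):
    c=cams.read_camera(n);f=c["frame"]
    for q,k in blobs(f,(0,170,90),(6,255,255)):print(n,q,k)
    ims.append(cv2.resize(f[a:b,x:y],(400,300)))
cv2.imwrite("pics/a3.png",np.hstack(ims)[:,:,::-1])
E
```

```text
time: 8.22
tcp_pos: [0.4727, 0.1084, 0.2275]
ee_rot: [-3.142, -0.002, 0.0]
force: [-0.0, 0.3, 0.5]
opening: -0.001
grip_force: 0.3
time: 8.63
tcp_pos: [0.4723, 0.1084, 0.2333]
ee_rot: [3.142, 0.002, -0.001]
force: [-0.2, -0.4, -0.3]
opening: -0.002
grip_force: 0.0
time: 9.05
tcp_pos: [0.472, 0.1083, 0.3058]
ee_rot: [3.141, 0.002, -0.004]
force: [-0.6, 0.3, 0.5]
opening: 0.002
grip_force: 0.0
time: 9.47
tcp_pos: [0.4133, 0.1084, 0.3061]
ee_rot: [-3.141, -0.002, -0.004]
force: [-0.1, 0.0, 0.2]
opening: 0.004
grip_force: 0.0
scene [283.1 150.4] 91
scene [227.7 159.1] 95
scene [395.6 172.1] 30
side [274.2 233.8] 186
side [144.9 314.4] 134
```

View pics/a3.png

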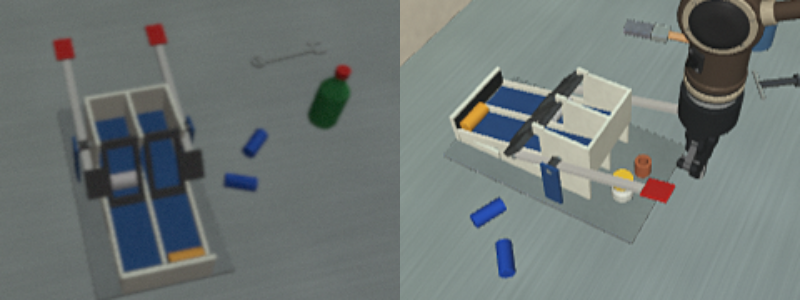

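The left pad is back where it started, at (283,150) in the scene view and (274,234) in the side view. Both flaps are shut, the brass blank is at the end stop, the steel blank is still in its lane, and the arm is clear.

```bash
python3 -c "
from station import arm;print(arm.sign_off())"
```

```text
the job is handed in; nothing more can be done
None
```

The brass blank rolled out to the end stop, its flap was let down gently and is shut, the steel blank is still in its lane, and the job is handed in with the arm clear after about 9.5 s.

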